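# Gauge a sleeve and hold the mirror on it

### The arm

A 6-joint arm with a two-finger parallel gripper is mounted at the origin on a cart in front of the work surface, level with it; the furniture and walls round the work are solid. World frame = base frame: x ahead of the robot, y to its left, z up, the work surface at z = 0. Lengths are in m, angles in rad, forces in N, time in s.
With the tool pointing down it reaches from about 0.35 to 0.975 m from the base axis. Payload 4.9 kg.
Tool frame: the origin (TCP) lies at the very end of the fingers, on their centre line; the grasp point (between the pads) lies 19 mm behind it; z points along the fingers, y is the line along which they close (so a half turn about z gives the same grasp; the last joint's range is limited). The gripper opens to 85 mm and grips with 20 to 120 N. Pads are 22 mm wide; open, the fingers measure 114 mm over their backs; the gripper's body (76 mm by 85 mm) begins 54 mm behind the grasp point. The pads swing forward as they close: fully open they stand 13 mm farther back than shut.
Start: joints at [-0.119, 0.053, 1.613, -0, 1.476, -0.119], TCP at [0.625, 0, 0.231] pointing down, gripper open.
Joint ranges: [-3.01, 3.01], [-1.01, 2.22], [0.06, 2.58], [-1.02, 4.17], [0.09, 2.62], [-3.14, 3.14]. Speed limits (rad/s): [2.57, 2.57, 3.14, 3.14, 3.14, 3.14].

### API

Orientations are given as a rotation vector (axis times angle).
In Python, from station import ctrl gives the robot as it stands.
- The arm moves only by the tool jog_arm, never from a script. Its argument "plan" is a list of rows, each a list of 7 numbers: the shift along the tool's x, y, z in units of 0.02 m (1.0 is 0.02 m), then the turn, a rotation vector about the tool's x, y, z in units of 45 degrees (1.0 is 45 degrees), then the opening, from -1 (shut) to 1 (fully open). A call has 1 to 8 rows; each row shifts and turns the commanded pose from where the row before left it, along the tool's axes as they then stand; what a row does not reach is not made up. A row lasts 1/10 s, in which the tool goes at most 50 mm and 8.59 degrees, less where a joint would pass 70% of its speed; a pose out of reach is approached as far as the arm can. A call with a number of a shift or a turn outside -1 to 1 is refused whole. A call with a gripper value outside its range is refused whole. The fingers move at their own pace and stop on an object; "grip_force" is the grip in N (left out, the last holds). Time passes only in rows, so rows that do not move let the fingers close. It gives the time, the measured TCP pose, the force, the opening and the grip force at its end, in the units of the state.
- ctrl.get_obs(): the state, without advancing time (a new reading comes with each control period).
- ctrl.get_image(name): name is "scene" or "side" or "wrist"; returns (picture, depth): 384x512x3 uint8, red, green, blue; 384x512 float32, m along the optical axis (not along the pixel's ray), 0 where there is no reading.
- ctrl.camera_info(name): a dict with "camera_matrix" (3x3 intrinsics, pixels), "k1" (the pictures are not rectified: a ray, as slopes to the right and down, at radius r is drawn at 1 + k1 r^2 times it, then the intrinsics apply), "rvec" (rotation vector, rad) and "tvec" (3), from world to camera coordinates, as OpenCV has them; the wrist camera has in their place "T_tool_cam" (4x4, takes a point from camera to tool coordinates, whose origin is the TCP and whose axes are the flange's). Camera axes: x right, y down, z forward; pixel columns grow to the right and rows downward; lengths in m; the calibration is good to about 2 mm. A picture is of the moment at which its call begins: read the wrist's pose just before it. camera_info takes no time and is no camera call.
- ctrl.finish_job(): hands the job in; it is judged then, once.
The state is a dict: "t": time; "q": joint angles; "dq": joint speeds; "effort": joint torques, N m; "tool_pos": TCP position; "tool_rot": TCP orientation; "contact_force": force on the tool from outside, world axes, zero at the start; "wrist_torque": the same for the moment, N m; "opening": finger opening in m; "grip_force": force on a finger pad.
Only numpy, scipy, OpenCV 4.12 (cv2) and the standard library are available. Lean on these libraries where they do the work, as an engineer would, in place of code of your own. Each camera call takes 0.05 s, during which the arm holds its last target. There are 200 camera calls.

### The job

Two brass sleeves stand on the left: slide the one whose bore fits the gauge pin over the pin, fully down onto its block, and let go of it. Then take the fin of the sprung mirror and turn the mirror until the bench camera, looking into it, sees the pin with the sleeve in the middle of its view, and finish while still holding the mirror steady at that angle. Leave the other sleeve and the flux tin where they stand.

Things in the scene. Friction and masses are not known exactly. Their poses are not given: they have to be found in the camera images.
- bench: fixed aluminium base bar (75 x 225 x 10 mm) carrying the swivelling mirror at one end and a small black inspection camera at the other. Origin on the surface under the mirror's spindle; the camera stands towards +y (111 to 183 mm from the spindle, up to 70 mm high) and looks level along -y straight at the spindle, 50 mm above the surface
- lens (a point): centre of the bench camera's front lens, 50 mm above the surface, 111 mm from the spindle
- mirror: upright mirror 76 mm wide in a black frame, 17 to 81 mm above the surface, on a vertical spindle (origin: under the spindle, on the surface). Own +x: normal of the face, which passes through the spindle axis. A light spring (at most 0.12 N m) swings it back to its stop, where the normal lies 100 deg from bench +x towards bench +y; from there it turns up to 1.2 rad counter-clockwise from above
- fin (a point): centre of the aluminium fin on top of the mirror, on the spindle axis, 94 mm above the surface: 34 mm long along the mirror's width (mirror y), 12 mm thick along its normal (mirror x), from 81 to 107 mm above the surface; the place to take hold of the mirror
- sight (a point): an unseen frame on the spindle axis, 50 mm above the surface: its +x axis is the level direction in which the camera's line of sight leaves the mirror after reflection; it turns twice as far as the mirror. The sight meets the pin when the mirror's normal halves the angle between the directions from spindle to lens and from spindle to pin
- gauge: fixed dark steel block 70 x 70 x 25 mm with an upright steel gauge pin in its centre, 16 mm in diameter, 40 mm tall above the block (tip 65 mm above the surface, chamfered). Origin under the pin on the surface
- seat (a point): foot of the gauge pin, on the block's top, 25 mm above the surface: where the sleeve's underside must come to rest
- wide_sleeve: thin-walled brass sleeve, upright ring 36 mm outside diameter, 45 mm tall, bore 19 mm: it fits the pin. Origin at the centre of its underside, z along its bore. about 0.12 kg
- narrow_sleeve: thick-walled brass sleeve, 36 mm outside diameter, 45 mm tall, bore only 10 mm: does not fit the pin. Origin at the centre of its underside
- flux_tin: small round tin 44 mm wide, 20 mm high, loose bystander on the left. Origin at the centre of its underside

How it is judged:
On the way:
1. the wide-bored sleeve is fully down on the gauge pin and let go (horizontal distance between wide_sleeve and seat below 0.005 m and z of wide_sleeve in the frame of seat between -0.003 and 0.003 m and angle between wide_sleeve's own z axis and vertical below 0.08 rad and contact force between the fingers and wide_sleeve below 0.2 N), for 0.2 s.
At the end, for the whole second after the job is handed in: the wide sleeve sits on the block round the pin (underside within 3 mm), untouched; the camera's reflected line of sight passes within 12 mm of the pin's axis; the fingers hold the mirror (over 0.5 N) at rest; narrow sleeve and tin within 30 mm of their places (all of step 1 and y of seat in the frame of sight between -0.012 and 0.012 m and x of seat in the frame of sight above 0.05 m and contact force between the fingers and mirror above 0.5 N and angular speed of mirror below 0.05 rad/s and distance of each of narrow_sleeve, flux_tin from where it was at the start of the episode below 0.03 m); the arm keeps its last pose, push and grip.
It fails at once if the narrow sleeve is moved from its place (distance of narrow_sleeve from where it was at the start of the episode above 0.03 m).
It fails at once if the flux tin is moved from its place (distance of flux_tin from where it was at the start of the episode above 0.03 m).
It also fails if it takes over 48 s, if anything falls off the work surface, if the arm or the gripper's body presses on something with over 40 N, if the wrist force passes 120 N, or if a joint passes its speed limit or range.

## Working session

There is one attempt and no reset: what is moved stays moved. The work goes in short steps, Python scripts to look and compute and a tool call to move; the robot and the scene stay as the last step left them, time stands still between calls to the robot, and variables do not carry over. Pictures are saved under pics/ and viewed, at most 10 in all, crops included, and the job is handed in when it is done.

Besides the shell and the picture viewer there is one more tool, called after ">>>" as name([rows], argument=value, ...), one row to a line, values as JSON. jog_arm: Moves the arm, as the interface text tells. Shifts and turns lie within -1 to 1; 1 stands for 0.02 m of shift or 45 degrees of turn. Its arguments: {"type":"object","properties":{"plan":{"type":"array"},"grip_force":{"type":"number"}},"required":["plan"]}

```bash
mkdir -p pics
cat > h.py <<'E'
import numpy as np,cv2
from station import ctrl
def cam(n):
    i=ctrl.camera_info(n);K=np.array(i["camera_matrix"]);k1=i["k1"]
    if "T_tool_cam" in i:
        o=ctrl.get_obs();T=np.eye(4);T[:3,:3]=cv2.Rodrigues(np.array(o["tool_rot"],float))[0];T[:3,3]=o["tool_pos"]
        T=T@np.array(i["T_tool_cam"])
    else:
        R=cv2.Rodrigues(np.array(i["rvec"],float))[0];T=np.eye(4);T[:3,:3]=R.T;T[:3,3]=-R.T@np.array(i["tvec"]).ravel()
    return K,k1,T
def rays(c,uv):
    K,k1,T=c
    p=cv2.undistortPoints(np.array(uv,float).reshape(-1,1,2),K,np.array([k1,0,0,0.])).reshape(-1,2)
    return np.c_[p,np.ones(len(p))]
def plane(c,uv,z):
    d=rays(c,uv)@c[2][:3,:3].T;o=c[2][:3,3]
    return o+d*((z-o[2])/d[:,2])[:,None]
def cloud(c,dep):
    v,u=np.mgrid[:dep.shape[0],:dep.shape[1]]
    r=rays(c,np.stack([u.ravel(),v.ravel()],1))*dep.reshape(-1,1)
    return (r@c[2][:3,:3].T+c[2][:3,3]).reshape(*dep.shape,3)
def shot(n,f):
    c=cam(n);im,d=ctrl.get_image(n);cv2.imwrite(f"pics/{f}.png",im[:,:,::-1]);np.savez(f"pics/{f}.npz",im=im,d=d,K=c[0],k1=c[1],T=c[2]);return c,im,d
def load(f):
    z=np.load(f"pics/{f}.npz");return (z["K"],float(z["k1"]),z["T"]),z["im"],z["d"]
E
python3 - <<'E'
from h import *
for n in("scene","wrist","side"):
    c,im,d=shot(n,n+"0");print(n,c[2].round(3).tolist())
a=[cv2.imread(f"pics/{n}0.png") for n in("scene","side")]
print(ctrl.get_obs())
E
```

```text
scene [[-0.842, -0.347, 0.414, 0.2], [-0.54, 0.545, -0.642, 0.567], [-0.003, -0.764, -0.646, 0.654], [0.0, 0.0, 0.0, 1.0]]
wrist [[1.0, 0.001, -0.003, 0.625], [-0.0, -0.947, -0.323, 0.083], [-0.003, 0.323, -0.947, 0.373], [0.0, 0.0, 0.0, 1.0]]
side [[0.981, -0.132, 0.14, 0.403], [-0.192, -0.617, 0.763, -0.722], [-0.015, -0.776, -0.631, 0.707], [0.0, 0.0, 0.0, 1.0]]
{'t': 0.15, 'q': array([-1.19024871e-01,  5.32128488e-02,  1.61399161e+00,  6.56334641e-06,
        1.47603095e+00, -1.18977978e-01]), 'dq': array([ 1.69759874e-03, -1.51008282e-03, -5.38263177e-03, -1.70096239e-05,
       -6.38462145e-05,  1.06897386e-04]), 'effort': array([ 5.10442842e-04, -3.94241810e+01, -3.70721948e+01, -1.15854355e-04,
        4.61802789e-03,  5.00508997e-05]), 'tool_pos': array([6.24499884e-01, 4.65196372e-05, 2.30332944e-01]), 'tool_rot': array([-2.22057801e+00, -2.22047249e+00,  1.58638719e-03]), 'contact_force': array([-0.15948367, -0.12171735, -0.98673839]), 'wrist_torque': array([ 0.01393168, -0.00990694, -0.00631858]), 'grip_force': 0.0, 'opening': 0.08547362529643303}
```

View pics/scene0.png

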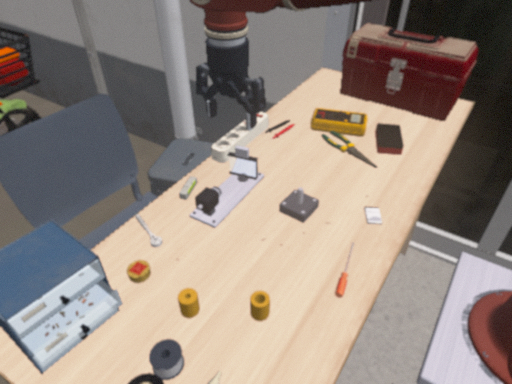

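View pics/side0.png

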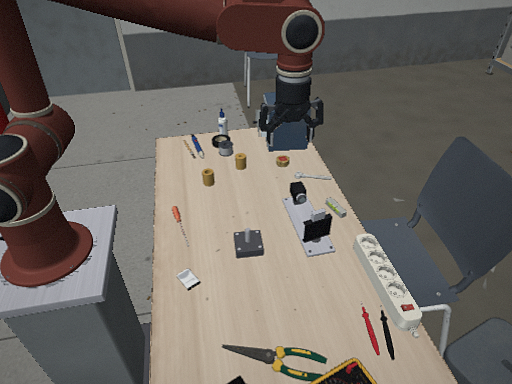

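The scene view shows the sleeves at (189,302) and (260,304), the tin at (139,270), the gauge at (299,205), and the mirror at (243,168) with its camera at (208,200). In the side view the sleeves are at (241,161) and (208,177), and the gauge is at (248,242).

Run:
```python
from h import *
c,im,d=load("scene0");P=cloud(c,d)
for n,(u,v) in dict(sA=(189,302),sB=(260,304),tin=(139,270),gauge=(299,205),mir=(243,168),cam=(208,200)).items(): print(n,P[v,u].round(3),d[v,u])
# brass sleeves: points z 30..50mm -> top circle
hsv=cv2.cvtColor(im,cv2.COLOR_RGB2HSV)
for n,(u,v) in dict(sA=(189,302),sB=(260,304)).items():
    q=P[v-22:v+25,u-20:u+20].reshape(-1,3); t=q[(q[:,2]>.038)&(q[:,2]<.055)]
    r=cv2.minEnclosingCircle(t[:,:2].astype(np.float32)); print(n,len(t),r,np.median(t[:,2]))
q=P[185:225,275:325].reshape(-1,3);t=q[(q[:,2]>.02)&(q[:,2]<.031)];print("block",cv2.minAreaRect(t[:,:2].astype(np.float32)),len(t))
t=q[(q[:,2]>.055)&(q[:,2]<.075)];print("pin",t.mean(0),len(t))
q=P[140:225,185:275].reshape(-1,3);t=q[(q[:,2]>.006)&(q[:,2]<.014)];print("bar",cv2.minAreaRect(t[:,:2].astype(np.float32)),len(t))
t=q[(q[:,2]>.084)&(q[:,2]<.112)];print("fin",t.mean(0),cv2.minAreaRect(t[:,:2].astype(np.float32)),len(t))
a=cv2.resize(im[275:335,160:300],None,fx=5,fy=5,interpolation=3)
b=cv2.resize(load("side0")[1][180:270,220:350],None,fx=5,fy=5,interpolation=3)[:450,:650]
cv2.imwrite("pics/crop.png",np.vstack([cv2.copyMakeBorder(a[:300],0,0,0,0,0),cv2.copyMakeBorder(b[:300],0,0,0,50,0)])[:,:,::-1])
```

```text
sA [0.531 0.276 0.044] 0.7172896
sB [0.423 0.212 0.044] 0.714117
tin [0.676 0.26  0.021] 0.8029336
gauge [ 0.497 -0.075  0.026] 0.94054455
mir [ 0.672 -0.103  0.046] 1.0176573
cam [0.655 0.06  0.067] 0.89204466
sA 289 ((0.5420965552330017, 0.26716694235801697), 0.01898518018424511) 0.044123652428839755
sB 256 ((0.42991137504577637, 0.2030801624059677), 0.01912124641239643) 0.04476561928298617
block ((0.5027940273284912, -0.0860917717218399), (0.07171572744846344, 0.07022079080343246), 87.3979263305664) 553
pin [ 0.50236988 -0.08434836  0.06165594] 39
bar ((0.7112244367599487, -0.10438793897628784), (0.16106769442558289, 0.37743350863456726), 16.312501907348633) 1353
fin [ 0.67338286 -0.09972566  0.09820891] ((0.6750128865242004, -0.10142344981431961), (0.0341869480907917, 0.014482895843684673), 10.978675842285156) 144
```

View pics/crop.png

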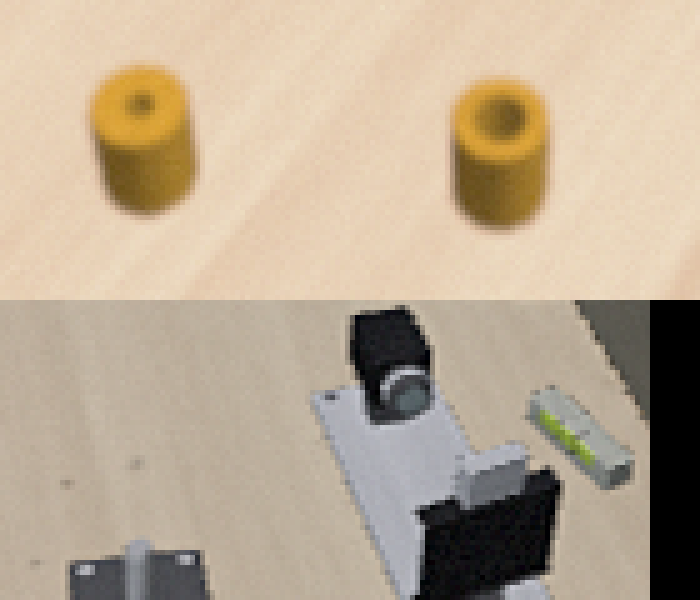

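The right-hand sleeve in the crop (scene 260,304) has the large bore, so it is the wide one, at about (0.430, 0.203). The left one (189,302) is the narrow one. I'll move above the wide sleeve.

>>> jog_arm([
  [1,-1,0,0,0,0,1],
  [1,-1,0,0,0,0,1],
  [1,-1,0,0,0,0,1],
  [1,-1,0,0,0,0,1],
  [1,-1,0,0,0,0,1],
  [1,-1,0.5,0,0,0,1],
  [1,-1,0.5,0,0,0,1],
  [1,-1,0.5,0,0,0,1],
])

```text
t: 0.95
tool_pos: [0.4639, 0.1607, 0.2007]
tool_rot: [-2.222, -2.221, 0.0]
contact_force: [-0.1, 1.0, -0.3]
opening: 0.0856
grip_force: 0.0
```

>>> jog_arm([
  [1,-1,0.5,0,0,0,1],
  [1,-0.75,1,0,0,0,1],
  [0.15,0,1,0,0,0,1],
  [0,0,0,0,0,0,1],
  [0,0,0,0,0,0,1],
])

```text
t: 1.45
tool_pos: [0.4298, 0.2028, 0.1512]
tool_rot: [-2.221, -2.221, 0.001]
contact_force: [-0.5, 0.7, 0.1]
opening: 0.0857
grip_force: 0.0
```

```bash
cat >> h.py <<'E'
def topcircle(P,cx,cy,zlo,zhi,r=.03):
    q=P.reshape(-1,3);m=(np.hypot(q[:,0]-cx,q[:,1]-cy)<r)&(q[:,2]>zlo)&(q[:,2]<zhi);t=q[m]
    if len(t)<8: return None
    return len(t),np.median(t[:,2]),t[:,:2].mean(0).round(4),cv2.minEnclosingCircle(t[:,:2].astype(np.float32))
E
python3 - <<'E'
from h import *
c,im,d=shot("wrist","w1");P=cloud(c,d);o=ctrl.get_obs();print(o["tool_pos"],o["tool_rot"],o["t"],c[2][:3,3])
print(topcircle(P,.43,.203,.04,.052))
m=(np.abs(P[:,:,2]-.045)<.004)&(np.hypot(P[:,:,0]-.43,P[:,:,1]-.203)<.03)
cs,_=cv2.findContours(m.astype(np.uint8),0,1);k=max(cs,key=cv2.contourArea);e=cv2.fitEllipse(k);print(e,plane(c,k.reshape(-1,2),.045).mean(0),plane(c,[e[0]],.045), cv2.minEnclosingCircle(plane(c,k.reshape(-1,2),.045)[:,:2].astype(np.float32)))
E
```

```text
[0.43057618 0.20286951 0.15215614] [2.22145015e+00 2.22066932e+00 1.21405669e-03] 1.5 [0.43007318 0.28557287 0.29440182]
(965, np.float64(0.045377868051152875), array([0.4288, 0.2029]), ((0.42858418822288513, 0.20191992819309235), 0.018008999526500702))
((254.2737579345703, 186.5963897705078), (38.80549621582031, 39.88331985473633), 90.76763153076172) [0.42888982 0.20283278 0.045     ] [[0.42871522 0.20284741 0.045     ]] ((0.4287790358066559, 0.20244647562503815), 0.01820758543908596)
```

View pics/w1.png

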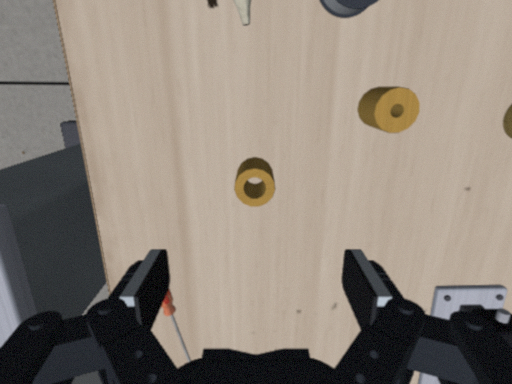

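The wrist view shows the wide sleeve at (254,187), with its large bore, and the narrow one at (390,110). The fingers straddle the wide one. I'll go down and grip it.

>>> jog_arm([
  [0,-0.07,1,0,0,0,1],
  [0,0,1,0,0,0,1],
  [0,0,1,0,0,0,1],
  [0,0,1,0,0,0,1],
  [0,0,1,0,0,0,1],
  [0,0,1,0,0,0,1],
  [0,0,0.9,0,0,0,1],
  [0,0,0,0,0,0,1],
], grip_force=30)

```text
t: 2.3
tool_pos: [0.4279, 0.2021, 0.0121]
tool_rot: [-2.222, -2.219, 0.005]
contact_force: [-0.7, 0.1, -0.9]
opening: 0.0852
grip_force: 0.0
```

>>> jog_arm([
  [0,0,0,0,0,0,-1],
  [0,0,0,0,0,0,-1],
  [0,0,0,0,0,0,-1],
  [0,0,0,0,0,0,-1],
  [0,0,0,0,0,0,-1],
  [0,0,0,0,0,0,-1],
  [0,0,0,0,0,0,-1],
  [0,0,0,0,0,0,-1],
])

```text
t: 3.1
tool_pos: [0.4297, 0.2033, 0.0148]
tool_rot: [2.22, 2.221, 0.003]
contact_force: [-0.6, -0.2, 5.3]
opening: 0.035
grip_force: 30.0
```

>>> jog_arm([
  [0,0,-1,0,0,0,-1],
  [0,0,-1,0,0,0,-1],
  [0,0,-1,0,0,0,-1],
  [0,0,-1,0,0,0,-1],
  [0,0,-1,0,0,0,-1],
  [-1,0,-1,0,0,0,-1],
  [-1,0,-0.8,0,0,0,-1],
  [-1,0,0,0,0,0,-1],
])

```text
t: 3.9
tool_pos: [0.4299, 0.1427, 0.1519]
tool_rot: [2.219, 2.22, 0.006]
contact_force: [0.2, -0.1, -0.6]
opening: 0.0356
grip_force: 30.6
```

>>> jog_arm([
  [-1,0,0,0,0,0,-1],
  [-1,0.5,0,0,0,0,-1],
  [-1,0.5,0,0,0,0,-1],
  [-1,0.5,0,0,0,0,-1],
  [-1,0.5,0,0,0,0,-1],
  [-1,0.5,0,0,0,0,-1],
  [-1,0.5,0,0,0,0,-1],
  [-1,0.5,0,0,0,0,-1],
])

```text
t: 4.7
tool_pos: [0.4984, -0.0177, 0.1487]
tool_rot: [-2.221, -2.221, 0.001]
contact_force: [-0.4, -0.2, -2.5]
opening: 0.0349
grip_force: 30.6
```

>>> jog_arm([
  [-1,0.2,0,0,0,0,-1],
  [-1,0,0,0,0,0,-1],
  [-1,0,0,0,0,0,-1],
  [-0.4,0,0,0,0,0,-1],
  [0,0,0,0,0,0,-1],
  [0,0,0,0,0,0,-1],
])

```text
t: 5.3
tool_pos: [0.5023, -0.0844, 0.149]
tool_rot: [-2.221, -2.221, -0.0]
contact_force: [-0.0, -0.4, -3.4]
opening: 0.0351
grip_force: 30.6
```

Run:
```python
from h import *
o=ctrl.get_obs();print(o["tool_pos"],o["tool_rot"],o["opening"],o["t"],o["contact_force"])
c,im,d=shot("wrist","w2");P=cloud(c,d);
q=P.reshape(-1,3)
print("pin",topcircle(P,.5025,-.085,.055,.07,.02))
t=q[(np.abs(q[:,2]-.025)<.005)&(np.hypot(q[:,0]-.5025,q[:,1]+.085)<.06)];print("block",cv2.minAreaRect(t[:,:2].astype(np.float32)))
m=(np.abs(P[:,:,2]-.065)<.006)&(np.hypot(P[:,:,0]-.5025,P[:,:,1]+.085)<.02)
print(np.argwhere(m).mean(0)[::-1],m.sum())
```

```text
[ 0.50234242 -0.08442288  0.14901488] [-2.22082180e+00 -2.22085878e+00 -2.49362178e-04] 0.035137238581771764 5.3 [-0.01732649 -0.41142376 -3.42541453]
pin (301, np.float64(0.06463980641799058), array([ 0.5022, -0.0859]), ((0.5023271441459656, -0.08799749612808228), 0.008047124370932579))
block ((0.5022268891334534, -0.08763134479522705), (0.06966500729322433, 0.06994816660881042), 86.60131072998047)
[255.27737226 197.25912409] 274
```

View pics/w2.png

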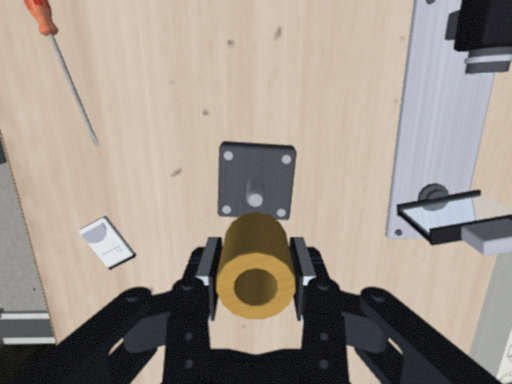

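The pin tip is at (255,198), and the sleeve's top ring is at about (257,285) in the gripper. I'll measure the sleeve axis with the same camera.

Run:
```python
from h import *
c,im,d=load("w2");P=cloud(c,d);hsv=cv2.cvtColor(im,cv2.COLOR_RGB2HSV)
m=(hsv[:,:,1]>140)&(hsv[:,:,0]<30)&(hsv[:,:,2]>90)
m[:205]=0;m[:,:200]=0;m[:,310:]=0
q=P[m];print(np.percentile(q[:,2],[2,25,50,75,98]))
zt=np.percentile(q[:,2],90)
t=q[np.abs(q[:,2]-zt)<.004];print(zt,len(t),t.mean(0),cv2.minEnclosingCircle(t[:,:2].astype(np.float32)))
mm=(m&(np.abs(P[:,:,2]-zt)<.004)).astype(np.uint8)
cs,_=cv2.findContours(mm,0,1);k=max(cs,key=cv2.contourArea);e=cv2.fitEllipse(cv2.convexHull(k));print(e,plane(c,[e[0]],np.median(t[:,2])))
# bore (dark hole) inner contour
cs,hh=cv2.findContours(mm,cv2.RETR_CCOMP,1)
for i,k in enumerate(cs):
    if hh[0][i][3]>=0 and len(k)>20: e=cv2.fitEllipse(k);print("hole",e,plane(c,[e[0]],np.median(t[:,2])))
# wall tilt: visible +y wall by height
w=q[q[:,2]<zt-.006]
for z in(.14,.15,.16,.17):
    s=w[np.abs(w[:,2]-z)<.003]
    if len(s)>20:
        A=np.c_[2*s[:,:2],np.ones(len(s))];x=np.linalg.lstsq(A,(s[:,:2]**2).sum(1),rcond=None)[0];print(z,x[:2],np.sqrt(x[2]+x[:2]@x[:2]),s[:,1].max())
# bench: spindle/fin/camera in this view
```

```text
[0.1533415  0.17897501 0.17950889 0.1799306  0.18075649]
0.18030397016816643 2882 [ 0.50239929 -0.08413867  0.17954227] ((0.5023252367973328, -0.08503752201795578), 0.017885847017169)
((255.03280639648438, 284.140380859375), (66.57174682617188, 79.75684356689453), 92.30209350585938) [[ 0.50228041 -0.08408721  0.17959572]]
hole ((254.98699951171875, 285.86962890625), (36.942466735839844, 43.34720993041992), 77.80598449707031) [[ 0.50225997 -0.08498045  0.17959572]]
0.15 [ 0.50008342 -0.08204065] 0.013511153687474171 -0.0720195770148373
0.16 [ 0.50111543 -0.08091489] 0.013972028761088748 -0.07237690786904352
0.17 [ 0.50020627 -0.08229862] 0.013680412675600008 -0.07243603067210531
```

>>> jog_arm([
  [-0.14,0,0,0,0,0,-1],
  [0,0,1,0,0,0,-1],
  [0,0,1,0,0,0,-1],
  [0,0,1,0,0,0,-1],
  [0,0,0.2,0,0,0,-1],
  [0,0,0,0,0,0,-1],
  [0,0,0,0,0,0,-1],
])

```text
t: 6.05
tool_pos: [0.5034, -0.0878, 0.0865]
tool_rot: [2.22, 2.221, 0.001]
contact_force: [-0.9, -0.4, -0.4]
opening: 0.035
grip_force: 30.6
```

>>> jog_arm([
  [0,0,0.1,0,0,0,-1],
  [0,0,0.1,0,0,0,-1],
  [0,0,0.1,0,0,0,-1],
  [0,0,0.1,0,0,0,-1],
  [0,0,0.1,0,0,0,-1],
])

```text
t: 6.55
tool_pos: [0.5026, -0.0878, 0.0751]
tool_rot: [-2.221, -2.221, 0.0]
contact_force: [-0.3, 0.6, -1.6]
opening: 0.0347
grip_force: 30.6
```

The underside is below the tip with no contact force, so the sleeve is on the pin.

>>> jog_arm([
  [0,0,0.3,0,0,0,-1],
  [0,0,0.3,0,0,0,-1],
  [0,0,0.3,0,0,0,-1],
  [0,0,0.3,0,0,0,-1],
  [0,0,0.3,0,0,0,-1],
  [0,0,0.15,0,0,0,-1],
  [0,0,0.05,0,0,0,-1],
  [0,0,0,0,0,0,-1],
])

```text
t: 7.35
tool_pos: [0.5026, -0.0878, 0.0412]
tool_rot: [-2.221, -2.221, 0.0]
contact_force: [0.5, -0.4, -1.1]
opening: 0.0351
grip_force: 30.6
```

>>> jog_arm([
  [0,0,0.03,0,0,0,-1],
  [0,0,0.03,0,0,0,-1],
  [0,0,0,0,0,0,-1],
])

```text
t: 7.65
tool_pos: [0.5027, -0.0878, 0.0403]
tool_rot: [2.221, 2.221, 0.0]
contact_force: [0.6, 0.2, -1.6]
opening: 0.035
grip_force: 30.6
```

>>> jog_arm([
  [0,0,0,0,0,0,0.6],
  [0,0,0,0,0,0,0.6],
  [0,0,0,0,0,0,0.6],
  [0,0,0,0,0,0,0.6],
  [0,0,0,0,0,0,0.6],
  [0,0,-0.5,0,0,0,0.6],
  [0,0,-1,0,0,0,0.6],
  [0,0,-1,0,0,0,0.6],
])

```text
t: 8.45
tool_pos: [0.5024, -0.0877, 0.091]
tool_rot: [-2.221, -2.221, 0.0]
contact_force: [-0.7, 0.2, 0.3]
opening: 0.0681
grip_force: 0.0
```

>>> jog_arm([
  [0,0,-1,0,0,0,0.6],
  [0,0,-1,0,0,0,0.6],
  [0,1,-1,0,0,0,0.6],
  [0,1,-1,0,0,0,0.6],
  [0,1,-1,0,0,0,0.6],
  [0,1,0,0,0,0,0.6],
  [0,0,0,0,0,0,0.6],
  [0,0,0,0,0,0,0.6],
])

```text
t: 9.25
tool_pos: [0.5821, -0.0877, 0.19]
tool_rot: [-2.22, -2.221, 0.001]
contact_force: [0.5, 0.3, -0.1]
opening: 0.0683
grip_force: 0.0
```

Run:
```python
from h import *
o=ctrl.get_obs();print(o["tool_pos"],o["tool_rot"],o["opening"],o["t"])
c,im,d=shot("wrist","w3");P=cloud(c,d)
q=P.reshape(-1,3)
print("sleeve",topcircle(P,.5025,-.088,.062,.08,.03))
q=q[np.hypot(q[:,0]-.675,q[:,1]+.101)<.06]
t=q[(q[:,2]>.1)&(q[:,2]<.112)];print("fin",len(t),np.median(t[:,2]),cv2.minAreaRect(t[:,:2].astype(np.float32)))
t=q[(q[:,2]>.076)&(q[:,2]<.085)];print("frame",len(t),cv2.minAreaRect(t[:,:2].astype(np.float32)))
q=P.reshape(-1,3);g=im.reshape(-1,3).astype(int)
t=q[(np.abs(q[:,2]-.01)<.004)&(np.hypot(q[:,0]-.66,q[:,1]+.03)<.2)&(q[:,0]>.58)&(g.min(1)>100)];print("bar",len(t),cv2.minAreaRect(t[:,:2].astype(np.float32)))
```

```text
[ 0.5820559  -0.08767063  0.18996254] [-2.22047381e+00 -2.22100412e+00  1.16958637e-03] 0.06826675293894074 9.25
sleeve (1118, np.float64(0.07008969461095055), array([ 0.5037, -0.088 ]), ((0.502916157245636, -0.0895707830786705), 0.01842956244945526))
fin 698 0.10707328820040053 ((0.6740872859954834, -0.10427430272102356), (0.0340384915471077, 0.012781803496181965), 11.186074256896973)
frame 809 ((0.674738347530365, -0.10506860166788101), (0.07627683132886887, 0.014824892394244671), 11.289976119995117)
bar 10533 ((0.717897891998291, -0.06629446148872375), (0.16487814486026764, 0.2774130403995514), 1.958255648612976)
```

View pics/w3.png

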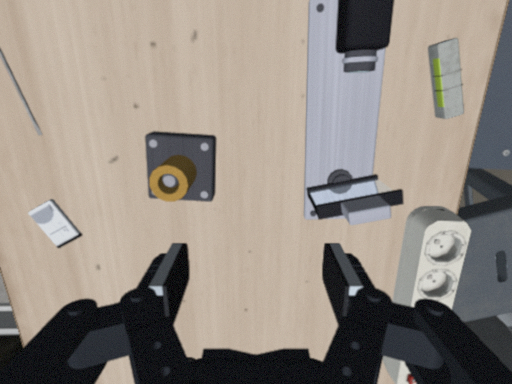

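The sleeve is seated: its top is at z = 0.070 at (169,183), and the block is flush below. The fin is at (368,208). I'll get the bench yaw from the bar edges and work out the mirror angle.

Run:
```python
from h import *
c,im,d=load("w3");P=cloud(c,d);g=im.astype(int)
L=[];R=[]
for v in range(60,170,3):
    row=P[v];m=(np.abs(row[:,2]-.01)<.0035)&(row[:,0]>.6)&(row[:,0]<.73)&(g[v,:,2]>g[v,:,0]-5)
    u=np.flatnonzero(m)
    if len(u)>25: L.append([u[0],v]);R.append([u[-1],v])
for n,e in(("L",L),("R",R)):
    w=plane(c,e,.01); f=cv2.fitLine(w[:,:2].astype(np.float32),cv2.DIST_HUBER,0,.001,.001).ravel();a=np.degrees(np.arctan2(f[1],f[0]))%180
    print(n,len(w),f[2:],a,"x at y=-.104:",f[2]+(-.104-f[3])*f[0]/f[1])
# camera front face: dark points z .045-.075
q=P.reshape(-1,3);t=q[(q[:,2]>.06)&(q[:,2]<.075)&(np.hypot(q[:,0]-.67,q[:,1]-.05)<.06)];print(cv2.minAreaRect(t[:,:2].astype(np.float32)),len(t))
S=np.array([.6741,-.1043]);pin=np.array([.5024,-.0878])
p=np.degrees(np.arctan2(*(pin-S)[::-1]));print("pin dir",p)
for l in(91.2,):print("target normal",(l+p)/2)
```

```text
L 37 [ 0.6347533  -0.03394481] 91.90752 x at y=-.104: 0.63708645
R 37 [ 0.70788753 -0.03411871] 91.56667 x at y=-.104: 0.7097988
((0.6694554090499878, 0.03150644898414612), (0.05062428489327431, 0.03594159707427025), 89.84168243408203) 2827
pin dir 174.51085469130805
target normal 132.85542734565402
```

>>> jog_arm([
  [-0.17,0.92,0,0,0,0,0.6],
  [-0.17,0.92,0,0,0,0,0.6],
  [-0.17,0.92,0,0,0,0,0.6],
  [-0.17,0.92,0,0,0,0,0.6],
  [-0.15,0.92,0,0,0,0,0.6],
  [0,0,0,0,0,0.175,0.6],
  [0,0,0,0,0,0.175,0.6],
  [0,0,0,0,0,0.175,0.6],
])

```text
t: 10.1
tool_pos: [0.6733, -0.1043, 0.1893]
tool_rot: [-2.633, -1.711, 0.002]
contact_force: [0.8, 0.7, 0.3]
opening: 0.068
grip_force: 0.0
```

>>> jog_arm([
  [0,0,0,0,0,0.175,0.6],
  [0,0,0,0,0,0.175,0.6],
  [0,0,0,0,0,0.175,0.6],
  [0,0,0,0,0,0.175,0.6],
  [0,0,0,0,0,0.175,0.6],
  [0,0,0,0,0,0.175,0.6],
  [0,0,0,0,0,0.175,0.6],
  [0,0,0,0,0,0,0.6],
])

```text
t: 10.9
tool_pos: [0.6733, -0.1043, 0.1895]
tool_rot: [-3.126, -0.308, 0.003]
contact_force: [0.2, -0.8, 0.5]
opening: 0.0687
grip_force: 0.0
```

Run:
```python
from h import *
o=ctrl.get_obs();R=cv2.Rodrigues(o["tool_rot"])[0];print(o["tool_pos"],R.round(3).tolist(),np.degrees(np.arctan2(R[1,1],R[0,1])),o["q"].round(2),o["t"])
c,im,d=shot("wrist","w4");q=cloud(c,d).reshape(-1,3)
t=q[(np.hypot(q[:,0]-.675,q[:,1]+.104)<.03)&(q[:,2]>.1)&(q[:,2]<.112)];print("fin",len(t),np.median(t[:,2]),cv2.minAreaRect(t[:,:2].astype(np.float32)))
w=q[(np.hypot(q[:,0]-.675,q[:,1]+.104)<.05)&(q[:,2]>.076)&(q[:,2]<.085)];print("frame",len(w),cv2.minAreaRect(w[:,:2].astype(np.float32)))
print("sleeve",topcircle(cloud(c,d),.5025,-.088,.062,.08,.03))
```

```text
[ 0.67334318 -0.10432096  0.18950826] [[0.981, 0.195, -0.002], [0.195, -0.981, 0.0], [-0.002, -0.001, -1.0]] -78.74771350089479 [-0.26  0.21  1.51 -0.    1.42  1.11] 10.9
fin 624 0.10749918925654027 ((0.6748762130737305, -0.10410968959331512), (0.03352935612201691, 0.011326078325510025), 11.558553695678711)
frame 685 ((0.6745944023132324, -0.10530398041009903), (0.07581622898578644, 0.013579596765339375), 11.772601127624512)
sleeve (839, np.float64(0.0699143977043899), array([ 0.5053, -0.0894]), ((0.5035889148712158, -0.08985550701618195), 0.018684973940253258))
```

>>> jog_arm([
  [0.05,0,1,0,0,0,0.6],
  [0,0,1,0,0,0,0.6],
  [0,0,1,0,0,0,0.6],
  [0,0,1,0,0,0,0.6],
  [0,0,1,0,0,0,0.6],
  [0,0,0.15,0,0,0,0.6],
  [0,0,0,0,0,0,0.6],
  [0,0,0,0,0,0,-1],
], grip_force=40)

```text
t: 11.75
tool_pos: [0.6762, -0.1044, 0.0885]
tool_rot: [3.126, 0.309, 0.003]
contact_force: [0.8, -0.7, -0.4]
opening: 0.0551
grip_force: 0.0
```

>>> jog_arm([
  [0,0,0,0,0,0,-1],
  [0,0,0,0,0,0,-1],
  [0,0,0,0,0,0,-1],
  [0,0,0,0,0,0,-1],
  [0,0,0,0,0,0,-1],
  [0,0,0,0,0,0,-1],
  [0,0,0,0,0,0,-1],
  [0,0,0,0,0,0,-1],
])

```text
t: 12.55
tool_pos: [0.676, -0.1037, 0.0883]
tool_rot: [-3.126, -0.309, -0.001]
contact_force: [-2.7, 3.9, 5.4]
opening: 0.0109
grip_force: 43.0
```

Opening is 11 mm with a 43 N grip, so the fin is held. Now I'll turn it counter-clockwise by about 31.7 degrees.

>>> jog_arm([
  [0,0,0,0,0,-0.1,-1],
  [0,0,0,0,0,-0.1,-1],
  [0,0,0,0,0,-0.1,-1],
  [0,0,0,0,0,-0.1,-1],
  [0,0,0,0,0,-0.1,-1],
  [0,0,0,0,0,-0.1,-1],
  [0,0,0,0,0,-0.1,-1],
  [0,0,0,0,0,0,-1],
])

```text
t: 13.35
tool_pos: [0.6757, -0.1031, 0.0882]
tool_rot: [-2.923, -1.146, -0.001]
contact_force: [-3.1, 5.1, 6.7]
opening: 0.0111
grip_force: 43.1
```

Run:
```python
from h import *
o=ctrl.get_obs();R=cv2.Rodrigues(o["tool_rot"])[0];print(o["tool_pos"],np.degrees(np.arctan2(R[1,1],R[0,1])),o["t"],o["contact_force"],o["wrist_torque"],o["grip_force"],o["opening"])
for n in("wrist","side","scene"):
    c,im,d=shot(n,n+"5");P=cloud(c,d);q=P.reshape(-1,3)
    near=np.hypot(q[:,0]-.6745,q[:,1]+.104)<.05
    w=q[near&(q[:,2]>.073)&(q[:,2]<.084)]
    if len(w)>20:print(n,"frame",len(w),cv2.minAreaRect(w[:,:2].astype(np.float32)),np.degrees(np.arctan2(*cv2.fitLine(w[:,:2].astype(np.float32),4,0,.001,.001).ravel()[1::-1])))
    w=q[near&(q[:,2]>.02)&(q[:,2]<.075)]
    if len(w)>20:
        f=cv2.fitLine(w[:,:2].astype(np.float32),7,0,.001,.001).ravel();print(n,"face",len(w),np.degrees(np.arctan2(f[1],f[0])),f[2:])
    print(n,topcircle(P,.5025,-.088,.062,.08,.03))
a=cv2.imread("pics/wrist5.png");b=cv2.imread("pics/side5.png")[140:300,180:360]
cv2.imwrite("pics/v5.png",np.hstack([cv2.resize(a,(400,300)),cv2.resize(b,(338,300))]))
```

```text
[ 0.67567974 -0.10307327  0.08823361] -47.17613970459634 13.35 [-3.10600157  5.11985644  6.65238747] [0.80654056 0.52301878 0.00730661] 43.14311385154724 0.011065228811066497
wrist frame 1173 ((0.6754588484764099, -0.10517565906047821), (0.07651174813508987, 0.013998359441757202), 42.834495544433594) 44.84898
wrist face 415 20.624817 [ 0.70119584 -0.08321536]
wrist None
side frame 71 ((0.663252592086792, -0.11573195457458496), (0.04506412148475647, 0.015207859687507153), 41.52705001831055) 32.08594
side face 231 41.738693 [ 0.67331403 -0.11563189]
side (136, np.float64(0.06808555827101781), array([ 0.502 , -0.0916]), ((0.5012940764427185, -0.08999054878950119), 0.019365355372428894))
scene frame 97 ((0.6759306788444519, -0.10345225036144257), (0.07450546324253082, 0.015299179591238499), 42.562950134277344) 42.61011
scene face 537 42.443577 [ 0.6766179  -0.10291258]
scene (152, np.float64(0.0691908780011311), array([ 0.5028, -0.0857]), ((0.5043179988861084, -0.08656284213066101), 0.019008422270417213))
```

View pics/v5.png

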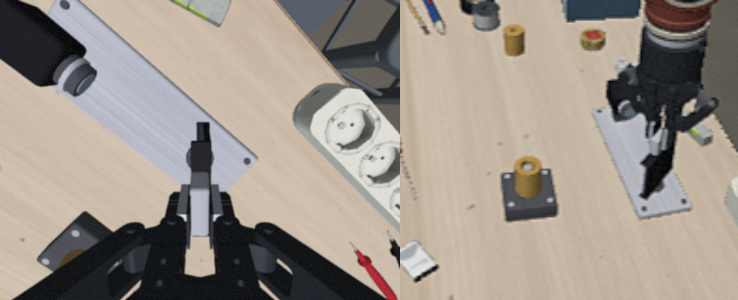

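The sleeve is seated on the pin and the mirror is held. Its normal is about 132.7 degrees against a target of about 133.1, so I'll add a small trim and let it settle.

>>> jog_arm([
  [0,0,0,0,0,-0.01,-1],
  [0,0,0,0,0,0,-1],
  [0,0,0,0,0,0,-1],
  [0,0,0,0,0,0,-1],
  [0,0,0,0,0,0,-1],
  [0,0,0,0,0,0,-1],
])

```text
t: 14.1
tool_pos: [0.6757, -0.103, 0.0882]
tool_rot: [-2.919, -1.156, -0.001]
contact_force: [-3.3, 5.6, 7.3]
opening: 0.0113
grip_force: 43.1
```

```bash
python3 -c "
from h import *
o=ctrl.get_obs();R=cv2.Rodrigues(o['tool_rot'])[0];print(np.degrees(np.arctan2(R[1,1],R[0,1])),abs(o['dq']).max(),o['grip_force'])
print(ctrl.finish_job())"
```

```text
-46.798000190281925 0.001425837283652033 43.13827693462372
the job is handed in; nothing more can be done
None
```

I handed the job in at about 14 s: the wide sleeve is fully down on the pin and released, and the gripper is holding the mirror with its normal at about 133°, within about half a degree of the angle I calculated. `finish_job` returned no verdict, and I never moved the narrow sleeve or the tin.

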